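Unlock the clamshell mould and take out the seal ring

ROBOT

A 7-joint arm with a two-finger parallel gripper is mounted at the origin on the work surface. World frame = base frame: x ahead of the robot, y to its left, z up, the work surface at z = 0. Lengths are in m, angles in rad, forces in N, time in s.
With the tool pointing down it reaches from about 0.425 to 0.95 m from the base axis. Payload 4.7 kg.
Tool frame: the origin (TCP) lies at the very end of the fingers, on their centre line; the grasp point (between the pads) lies 19 mm behind it; y points along the fingers, x is the direction in which the jaws open and shut, and the axes are right-handed (so a half turn about y gives the same grasp; the last joint's range is limited). The gripper opens to 85 mm and grips with 20 to 120 N. Pads are 22 mm wide; open, the fingers measure 114 mm over their backs; the gripper's body (76 mm by 85 mm) begins 54 mm behind the grasp point. The pads swing forward as they close: fully open they stand 13 mm farther back than shut.
Start: joints at [-0.029, 0.469, -0.049, 1.532, 0.024, 1.141, -0.082], TCP at [0.675, 0, 0.231] pointing down, gripper open.
Joint ranges: [-2.59, 2.59], [-0.33, 1.99], [-1.39, 1.29], [0.1, 2.45], [-1.04, 4.18], [0.21, 1.99], [-2.66, 2.66]. Speed limits (rad/s): [2.57, 2.57, 3.14, 3.14, 3.14, 3.14, 3.14].

INTERFACE

Orientations are given as a unit quaternion [x, y, z, w].
In Python, from rig import r, get_obs, cams gives the robot as it stands. The module is installed in compiled form; this text tells all that it offers. Calls block until the motion is done:
- r.movep(position, orientation): joint-space move of the TCP to a pose.
- r.move_l(position, velocity=0.15, frame=None): straight line of the TCP; frame=None keeps the orientation; velocity is the mean speed in m/s.
- r.goto_joints(angles): joint-space move.
- r.move_gripper(opening, newtons=None): finger opening in m; newtons is the grip in N (None keeps the last); returns when the fingers have stopped.
- r.hold(seconds).
- r.inverse_kinematics(position, orientation): joint angles nearest the present ones, or None.
- get_obs(): the state.
- cams.grab_frame(name): name is "scene" or "side" or "wrist"; returns a dict with "pixels" (480x640x3 uint8, red, green, blue), "intrinsics" (3x3 intrinsics, pixels), "camera_from_world" (4x4, takes a point from world to camera coordinates). Camera axes: x right, y up, looking along -z (the intrinsics and any distortion apply to the point x, -y, -z); pixel columns grow to the right and rows downward; lengths in m; the calibration is good to about 2 mm. A picture is of the moment at which its call begins. There is no depth.
A pose or a line that the arm cannot do raises r.MotionError and nothing moves.
- r.sign_off(): hands the job in, once; it reports no verdict.
The state is a dict: "time": time; "qpos": joint angles; "joint_vel": joint speeds; "joint_efforts": joint torques, N m; "position": TCP position; "orientation": TCP orientation; "wrist_force": force on the tool from outside, world axes, zero at the start; "wrist_torque": the same for the moment, N m; "width": finger opening in m.
Only numpy, scipy, OpenCV 4.12 (cv2) and the standard library are available. Lean on these libraries where they do the work, as an engineer would, in place of code of your own. Each camera call takes 0.05 s, during which the arm holds its last target.

TASK

Take the finished seal ring out of the clamshell mould: slide the yellow safety catch sideways as far as it goes, press the red release button it uncovers so that the lid pops up, and swing the lid over past vertical until it stays fully open. Then lift out the orange ring and lay it flat in the green parts tray without dropping it. Leave the scrap ring and the other things on the bench where they are.

Things in the scene. Friction and masses are not known exactly. Their poses are not given: they have to be found in the camera images.
- mould: Clamshell mould, fixed, turned up to 14 degrees. Origin: on the bench under the middle of its lower half; x points away from the robot to the hinge, y left, z up. 'Mould (x, y, z)' below is in this frame, mm. Lower half: aluminium open box 170 (x) by 190 (y) by 65 high, walls and floor 10 thick. The grey deck before it (x -180 to -85, y -100 to 100, 40 high) carries catch and button.
- latch_hook (a point): Top of the steel hook that holds the lid shut, mould (-101, 70, 80); the hook is 24 wide in y, x -121 to -91. It draws back 10 mm towards -x by itself when the button goes down; do not work it directly.
- catch (a joint): Yellow safety catch, a sliding bridge over the button: m moved along mould +y (to the left seen from the robot). 0 covers the button; it starts between 0 and 4 mm; its end stop is at 0.050 and it stays where left. Dry friction about 2 N, no spring.
- catch_tab (a point): Top centre of the catch's black upright tab (30 in x, 10 in y, 24 high), 90 above the bench; at catch = 0 the mould point (-135, -50, 90). The tab stands on the middle of the catch's yellow plate, 46 in x by 42 in y, top face 66 above the bench.
- button (a joint): Red release button: m pressed down, 0 (up) to 0.008 (bottom). Spring, about 1.4 N at first and 4 to 6 N at the bottom; springs back. The lid is let go from about 0.005.
- button_top (a point): Centre of the top of the red button, 28 in diameter, mould point (-135, -50, 58) when up; its top ends 10 above the deck when fully down. Bare only when the catch is slid away: then the catch plate's edge is 29 from the button's centre.
- lid (a joint): Lid angle, rad: 0 shut; hinge along mould y. Once released, a spring pin lifts it to about 0.63 in a second or so, where it rests; left below vertical (1.57) it sinks back to 0.63; past vertical it falls slowly, damped, to its stop at 1.95 and stays. 0.3 kg; pushing its lip takes about 2 to 3 N.
- lid_lip (a point): Middle of the front edge of the lid's black lip (80 wide in y, 6 thick), 190 from the hinge axis; at angle a it is at mould (85 - 190 cos a, 0, 65 + 190 sin a), within 3 mm.
- lid_hinge (a point): Middle of the hinge axis, mould point (85, 0, 65). The blue lid is 170 by 190 by 10 thick (16 over its ribs).
- seal_ring: Orange rigid ring, outer diameter 60, bore 40, 22 high, about 60 g. Origin: centre of its underside, 32 above the bench. It lies flat in the mould at about mould (-10, 0), on a round seat of 48 diameter, around a loose-fitting boss 32 in diameter and 6 high. The box floor around the seat is 10 above the bench; 55 free on either side of the ring in mould y.
- parts_tray: Green open tray 170 (its x) by 150 (its y) by 30 high, walls and floor 5 thick, fixed to the bench. Origin: centre of its underside. The ring goes anywhere here, flat on its floor. It stands left or right of the mould.
- scrap_tray: Grey tray of the same size, on the other side of the mould, with a black scrap ring in it. Not for the good ring. Origin: centre of its underside.
- scrap_ring: Black scrap ring, the size of the orange one, in the grey tray. Leave alone. Origin: centre of its underside.
- glue_bottle: White glue bottle, 60 diameter, 160 high; loose, leave alone. Origin: centre of its underside.
- screw_jar: Amber screw jar, 68 diameter, 85 high, beyond the mould; loose, leave alone. Origin: centre of its underside.
- wrench: Steel wrench lying flat; loose, leave alone.
- screwdriver: Screwdriver lying beyond the mould; loose, leave alone.
- offcut: Wood offcut 140 by 70 by 40 high, beyond the mould; loose, leave alone. Origin: centre of its underside.
- brush: Brush lying near the robot's base on its right; loose, leave alone.

How it is judged:
On the way, in this order (a step that is already met when the one before it is completed fails the run):
1. the safety catch is slid to its end stop while the lid is still shut (value of joint catch above 0.044 m and value of joint lid below 0.1 rad), for 0.1 s.
2. the red button is pressed down (value of joint button above 0.0055 m).
3. the lid is swung past vertical, fully open (value of joint lid above 1.8 rad), for 0.2 s.
At the end, for the whole second after the job is handed in: The lid stands open past vertical (joint above 1.8 rad) and the orange ring lies at rest inside the green tray, flat to 0.12 rad on its floor, either face up (value of joint lid above 1.8 rad and x of seal_ring in the frame of parts_tray between -0.056 and 0.056 m and y of seal_ring in the frame of parts_tray between -0.046 and 0.046 m and z of seal_ring in the frame of parts_tray below 0.012 m and angle between the z axis of seal_ring and the z axis of parts_tray, either way round below 0.12 rad and linear speed of seal_ring below 0.02 m/s); the robot touches nothing.
It fails at once if the orange ring is dropped: it falls faster than 0.7 m/s out of the fingers (a fall of about 25 mm) (linear speed of seal_ring above 0.7 m/s and contact force between seal_ring and anything else below 0.05 N).
It fails at once if a bystander is moved by more than 30 mm (distance of any of glue_bottle, screw_jar, wrench, screwdriver, offcut, brush, scrap_ring from where it was at the start of the episode above 0.03 m).
It also fails if it takes over 64 s, if anything falls off the work surface, if the arm or the gripper's body presses on something with over 40 N, if the wrist force passes 120 N, or if a joint passes its speed limit or range.

## Working session

There is one attempt and no reset: what is moved stays moved. The work goes in short steps, each a Python script; the robot and the scene stay as the last script left them, time stands still between calls to the robot, and variables do not carry over. Pictures are saved under pics/ and viewed, and the job is handed in when it is done.

```bash
mkdir -p pics
python3 - <<'E'
from rig import r,get_obs,cams
import cv2,numpy as np
o=get_obs();print(o['time'],o['position'],o['orientation'],o['width'])
for n in ['scene','side','wrist']:
    f=cams.grab_frame(n);cv2.imwrite(f'pics/{n}0.png',f['pixels'][:,:,::-1]);print(n,f['intrinsics'],np.round(f['camera_from_world'],3),f.keys())
E
```

```text
0.0 [6.74415647e-01 1.24409518e-06 2.30251536e-01] [ 7.07127477e-01 -6.95405576e-04 -6.89297659e-04 -7.07085407e-01] 0.08566701962333281
scene [[484.6694121    0.         321.18921185]
 [  0.         484.6694121  243.47327898]
 [  0.           0.           1.        ]] [[ 0.456  0.89  -0.019 -0.247]
 [-0.562  0.305  0.769  0.216]
 [ 0.69  -0.339  0.639 -1.715]
 [ 0.     0.     0.     1.   ]] dict_keys(['pixels', 'intrinsics', 'camera_from_world'])
side [[453.47020302   0.         324.92139619]
 [  0.         453.47020302 236.32760895]
 [  0.           0.           1.        ]] [[-0.991 -0.132 -0.01   0.541]
 [ 0.089 -0.72   0.688 -0.102]
 [-0.098  0.681  0.725 -1.055]
 [ 0.     0.     0.     1.   ]] dict_keys(['pixels', 'intrinsics', 'camera_from_world'])
wrist [[337.89977544   0.         316.53997636]
 [  0.         337.89977544 240.92896447]
 [  0.           0.           1.        ]] [[ 1.     0.001 -0.002 -0.674]
 [-0.001  0.957 -0.291  0.037]
 [ 0.002  0.291  0.957 -0.38 ]
 [ 0.     0.     0.     1.   ]] dict_keys(['pixels', 'intrinsics', 'camera_from_world'])
```

View pics/scene0.png

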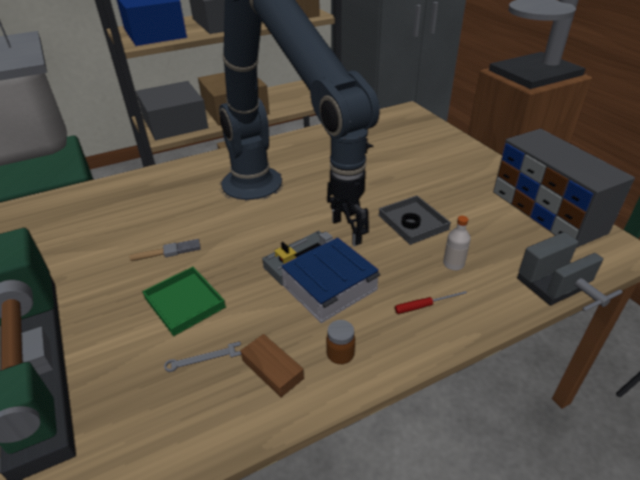

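View pics/side0.png

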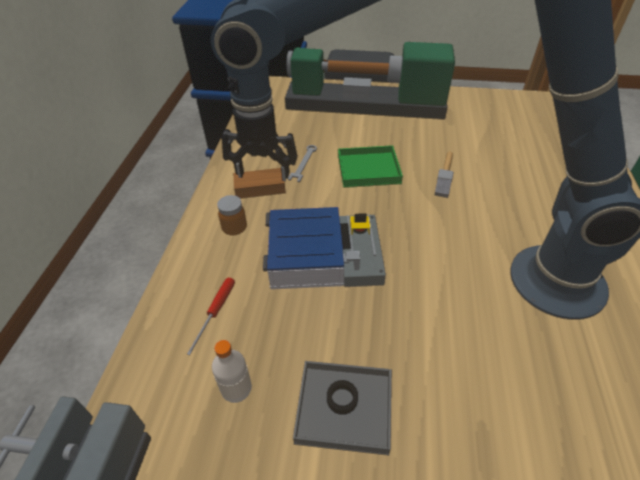

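View pics/wrist0.png

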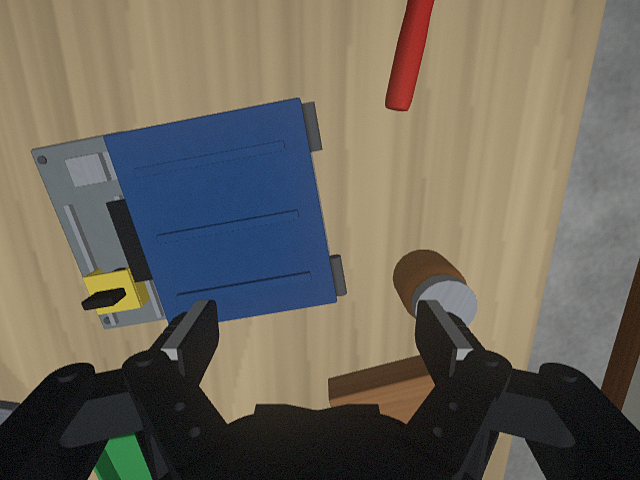

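```bash
cat > h.py <<'E'
from rig import r,get_obs,cams
import cv2,numpy as np
from scipy.spatial.transform import Rotation as R
def grab(n,save=None):
    f=cams.grab_frame(n)
    if save: cv2.imwrite(f'pics/{save}.png',f['pixels'][:,:,::-1])
    return f
def rays(f,uv):
    uv=np.atleast_2d(np.asarray(uv,float));K=f['intrinsics'];T=f['camera_from_world']
    d=np.c_[(uv[:,0]-K[0,2])/K[0,0],-(uv[:,1]-K[1,2])/K[1,1],-np.ones(len(uv))]
    return -T[:3,:3].T@T[:3,3], d@T[:3,:3]
def plane(f,uv,z):
    c,d=rays(f,uv); return c+d*((z-c[2])/d[:,2])[:,None]
def proj(f,P):
    T=f['camera_from_world'];K=f['intrinsics'];p=np.atleast_2d(P)@T[:3,:3].T+T[:3,3]
    return np.c_[K[0,0]*p[:,0]/-p[:,2]+K[0,2],K[1,1]*p[:,1]/p[:,2]+K[1,2]]
def blob(f,lo,hi,box=None):
    hsv=cv2.cvtColor(f['pixels'],cv2.COLOR_RGB2HSV);m=cv2.inRange(hsv,np.array(lo),np.array(hi))
    if box is not None:
        q=np.zeros_like(m);x0,y0,x1,y1=box;q[y0:y1,x0:x1]=1;m=m*q
    cs,_=cv2.findContours(m,cv2.RETR_EXTERNAL,cv2.CHAIN_APPROX_NONE)
    return max(cs,key=cv2.contourArea)[:,0,:]
def rect(f,cnt,z):
    p=plane(f,cnt,z)[:,:2]*1000
    return cv2.minAreaRect(p.astype(np.float32))
E
python3 - <<'E'
from h import *
w=grab('wrist');
c=blob(w,(100,120,50),(125,255,255));print('lid wrist',rect(w,c,.075))
print('corners',plane(w,[[105,137],[300,98],[337,301]],.075), 'deck',plane(w,[[32,150],[104,328]],.04))
y=blob(w,(22,120,80),(34,255,255));print('catch',rect(w,y,.066),y.min(0),y.max(0))
for n in ['scene','side']:
    f=grab(n);c=blob(f,(100,120,50),(125,255,255),(250,200,400,320));print(n,'lid',rect(f,c,.075))
    c=blob(f,(45,120,40),(75,255,255),(140,260,230,340) if n=='scene' else (330,140,410,190));print(n,'tray z30',rect(f,c,.03),c.min(0),c.max(0))
    y=blob(f,(22,120,80),(34,255,255),(250,200,400,320));print(n,'catch',rect(f,y,.066),y.min(0),y.max(0))
E
```

```text
lid wrist ((593.869384765625, -0.08124542236328125), (169.43801879882812, 188.26881408691406), 10.35207748413086)
corners [[ 0.4957978   0.07610485  0.075     ]
 [ 0.66085171  0.10672404  0.075     ]
 [ 0.69449269 -0.07656018  0.075     ]] deck [[ 0.40291449  0.06426309  0.04      ]
 [ 0.43653059 -0.12828255  0.04      ]]
catch ((475.5763244628906, -67.96223449707031), (58.34864044189453, 47.69675827026367), 10.674229621887207) [ 83 267] [149 314]
scene lid ((596.404541015625, -3.8469772338867188), (174.7941131591797, 186.134521484375), 10.06347370147705)
scene tray z30 ((478.7173156738281, -362.92645263671875), (185.9033203125, 149.3333282470703), 12.243370056152344) [144 268] [224 334]
scene catch ((478.66961669921875, -76.48713684082031), (61.66791534423828, 48.41551971435547), 10.057798385620117) [274 247] [295 262]
side lid ((591.9173583984375, 1.6139678955078125), (166.61524963378906, 184.6909637451172), 10.351089477539062)
side tray z30 ((462.83331298828125, -349.5970764160156), (166.71115112304688, 149.55735778808594), 12.198609352111816) [339 147] [401 181]
side catch ((468.7514953613281, -63.368080139160156), (46.45049285888672, 54.74136734008789), 6.96619176864624) [350 216] [369 232]
```

```bash
cat >> h.py <<'E'
O=np.array([.5945,.0005]);YAW=np.radians(10.3)
def M(x,y,z):
    c,s=np.cos(YAW),np.sin(YAW);x/=1000;y/=1000
    return np.array([O[0]+c*x-s*y,O[1]+s*x+c*y,z/1000])
def Q(tilt=0,yaw=YAW):
    # tool x=+ym, y=down, z=-xm (camera to robot side); tilt>0 leans the body toward the robot
    B=np.array([[0,0,-1],[1,0,0],[0,-1,0]],float)
    return (R.from_euler('z',yaw)*R.from_euler('y',-tilt)*R.from_matrix(B)).as_quat()
def st(m=''):
    o=get_obs();print(m,'t%.2f'%o['time'],np.round(o['position'],4),'F',np.round(o['wrist_force'],1),'w%.4f'%o['width'])
    return o
E
python3 - <<'E'
from h import *
print(R.from_quat(Q()).as_matrix().round(2))
for n,p,q in [('tabhi',M(-135,-50,150),Q()),('tab',M(-135,-50,71),Q()),('end',M(-135,5,71),Q()),('btn',M(-137,-50,49),Q(.2)),('lip',M(-110,0,150),Q()),('lip2',M(110,0,235),Q()),('ring',M(-10,0,33),Q()),('tray',[.468,-.355,.01],Q()),('trayhi',[.468,-.355,.15],Q())]:
    j=r.inverse_kinematics(list(p),list(q));print(n,np.round(p,3),None if j is None else np.round(j,2))
E
```

```text
[[-0.18  0.   -0.98]
 [ 0.98  0.   -0.18]
 [ 0.   -1.    0.  ]]
tabhi [ 0.471 -0.073  0.15 ] [ 0.41  0.27 -0.4   2.06  0.14  0.83  1.68]
tab [ 0.471 -0.073  0.071] [ 0.38  0.4  -0.39  2.13  0.24  0.66  1.58]
end [ 0.461 -0.019  0.071] [ 0.28  0.38 -0.4   2.16  0.24  0.65  1.46]
btn [ 0.469 -0.073  0.049] [ 0.43  0.38 -0.39  2.27  0.28  0.34  1.58]
lip [ 0.486 -0.019  0.15 ] [ 0.31  0.29 -0.42  2.04  0.16  0.84  1.55]
lip2 [0.703 0.02  0.235] [ 0.19  0.55 -0.42  1.44  0.23  1.21  1.49]
ring [ 0.585 -0.001  0.033] [ 0.22  0.6  -0.38  1.9   0.33  0.71  1.39]
tray [ 0.468 -0.355  0.01 ] [ 0.81  0.62 -0.31  1.9   0.29  0.66  2.07]
trayhi [ 0.468 -0.355  0.15 ] [ 0.8   0.43 -0.29  1.82  0.15  0.92  2.19]
```

Run:
```python
from h import *
q=list(Q())
r.movep(list(M(-135,-48,135)),q);r.move_gripper(.05,20);st()
f=grab('wrist','w1')
print('tab proj',proj(f,[M(-135,-48,90)]))
```

```text
t2.27 [ 0.4703 -0.0708  0.135 ] F [ 0.4 -0.7  0.1] w0.0499
tab proj [[314.58691255 267.93044048]]
```

View pics/w1.png

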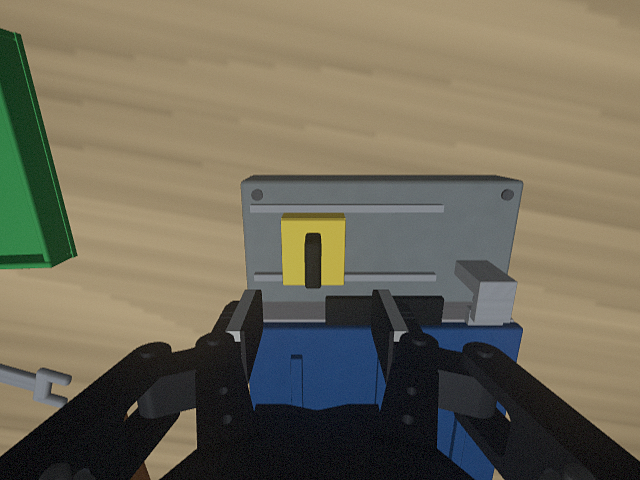

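Run:
```python
from h import *
f=grab('wrist')
P=plane(f,[[242,179],[522,179]],.04);print(P,np.degrees(np.arctan2(*(P[0]-P[1])[:2]*[1,-1])))
print('exp',M(-180,-100,40),M(-180,100,40))
r.move_l(list(M(-136,-48,71)),.1);st()
r.move_gripper(0.0,20);st('grip')
```

```text
[[ 0.43346066 -0.12913184  0.04      ]
 [ 0.39841701  0.06277671  0.04      ]] 10.348533964205098
exp [ 0.43528091 -0.1300729   0.04      ] [0.39952047 0.06670411 0.04      ]
 t3.17 [ 0.4697 -0.071   0.0713] F [ 0.4  0.7 -0.1] w0.0499
grip t3.60 [ 0.4697 -0.0713  0.0716] F [-0.5 -0.3  4.1] w0.0093
```

Run:
```python
from h import *
r.move_l(list(M(-136,-2,72)),.1);st()
for y in (0,2,3.5):
    r.move_l(list(M(-136,y,72)),.03);o=st(y)
    d=o['position'][:2]-O; print('ym',(-np.sin(YAW)*d[0]+np.cos(YAW)*d[1])*1000)
r.hold(.2)
r.move_gripper(.04);r.move_l(list(M(-136,0,130)),.15);st()
r.move_l(list(M(-150,-50,135)),.2);f=grab('wrist','w2')
```

```text
t4.21 [ 0.4613 -0.0257  0.0717] F [ 2.5 -2.2 -4.9] w0.0094
0 t4.46 [ 0.4613 -0.0255  0.0717] F [ 4.5 -6.4 -5.9] w0.0092
ym -1.7796410913513347
2 t4.71 [ 0.4613 -0.0254  0.0717] F [ 5.7 -9.9 -6.3] w0.0097
ym -1.6949300779253926
3.5 t4.96 [ 0.4612 -0.0254  0.0717] F [  6.2 -14.7  -8.8] w0.0094
ym -1.608220157356441
 t6.09 [ 0.4603 -0.0238  0.1297] F [ 0.6  0.5 -0.3] w0.0400
```

View pics/w2.png

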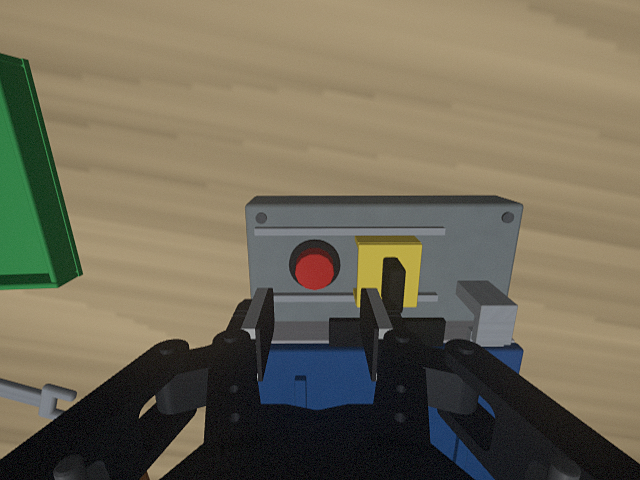

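```bash
sed -i 's/O=np.array(.*);YAW/O=np.array([.5945,-.0012]);YAW/' h.py
python3 - <<'E'
from h import *
f=grab('wrist');c=blob(f,(0,150,60),(6,255,255),(250,220,370,320));(u,v),a=cv2.minEnclosingCircle(c)
print(u,v,a,plane(f,[[u,v]],.058),'exp',M(-135,-50,58))
r.move_gripper(0);q=list(Q(.2))
r.movep(list(M(-138,-50,85)),q);st()
r.move_l(list(M(-138,-50,60)),.1);st()
for z in (56,54,52,50.5,49.5):
    r.move_l(list(M(-138,-50,z)),.03);st(z)
r.move_l(list(M(-145,-50,85)),.15);r.hold(.3)
r.move_l(list(M(-170,-30,120)),.2);st()
grab('wrist','w3');grab('side','s3');grab('scene','c3')
E
```

```text
312.63543701171875 267.64227294921875 20.732866287231445 [[ 0.46704261 -0.07433152  0.058     ]] exp [ 0.47061563 -0.07453255  0.058     ]
 t7.51 [ 0.4677 -0.0752  0.0852] F [ 0.  -0.1  0.5] w-0.0001
 t7.91 [ 0.4688 -0.0748  0.0606] F [ 0.  -0.4  0.9] w-0.0000
56 t8.19 [ 0.4688 -0.0751  0.0567] F [ 2.  -0.   1.1] w0.0001
54 t8.44 [ 0.4686 -0.0751  0.0544] F [2.3 0.6 2.2] w-0.0002
52 t8.69 [ 0.4684 -0.0751  0.0523] F [2.4 0.1 3.5] w0.0001
50.5 t8.94 [ 0.4686 -0.0751  0.0512] F [ 1.7  0.9 10.4] w0.0002
49.5 t9.19 [ 0.4686 -0.0751  0.0509] F [-2.2  1.2 18.7] w0.0003
 t10.27 [ 0.4331 -0.0614  0.1202] F [ 0.3  0.5 -0.6] w-0.0000
```

View pics/s3.png

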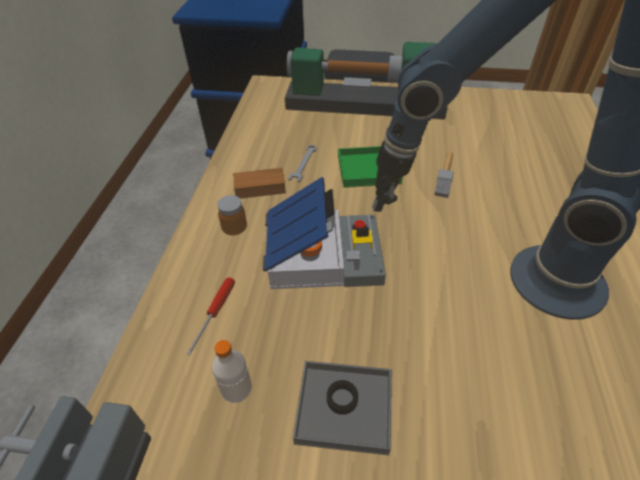

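Run:
```python
from h import *
q=list(Q())
r.movep(list(M(-130,0,165)),q);st()
r.move_l(list(M(-100,0,153)),.15)
def lip(a,dx=-11,dz=-25): return list(M(85-190*np.cos(a)+dx,0,65+190*np.sin(a)+dz))
for a in (.63,.8,1.0,1.2,1.4,1.57,1.7,1.8):
    r.move_l(lip(a),.12);st(a)
grab('side','s4')
r.hold(.5);grab('wrist','w4')
```

```text
t10.87 [ 0.4676 -0.0238  0.1645] F [-1.  -1.   0.5] w-0.0001
0.63 t11.56 [ 0.5157 -0.0157  0.1519] F [-0.5 -0.  -0.4] w0.0001
0.8 t11.97 [ 0.5362 -0.0119  0.1766] F [-3.5 -0.9  2.2] w0.0000
1.0 t12.44 [ 0.5658 -0.0064  0.1993] F [-1.7  0.1  1.5] w0.0007
1.2 t12.91 [ 5.988e-01 -3.000e-04  2.163e-01] F [-0.5 -0.4  0.6] w-0.0001
1.4 t13.38 [0.6347 0.0062 0.2266] F [-0.  -0.1  0.7] w0.0004
1.57 t13.79 [0.6664 0.0119 0.2295] F [-1.1 -0.6  0.2] w0.0001
1.7 t14.15 [0.6906 0.0163 0.2281] F [ 0.1 -0.7  2.2] w0.0001
1.8 t14.46 [0.7091 0.0197 0.2247] F [-0.2  0.2  0.2] w0.0002
```

View pics/s4.png

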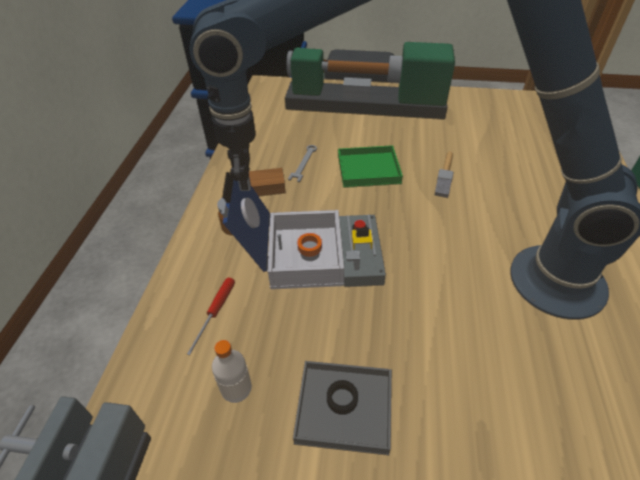

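View pics/w4.png

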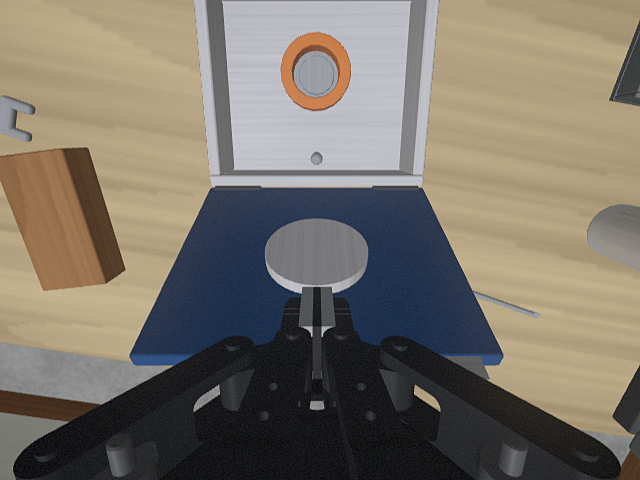

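Run:
```python
from h import *
r.move_l(list(M(0,0,240)),.25);r.move_l(list(M(-10,0,180)),.25);r.move_gripper(.085)
f=grab('wrist','w5')
c=blob(f,(5,150,60),(16,255,255));print('wrist',rect(f,c,.054),c.min(0),c.max(0))
s=grab('side','s5');c=blob(s,(5,150,60),(16,255,255),(285,220,340,270));print('side',rect(s,c,.054),c.min(0),c.max(0))
print('exp',M(-10,0,54));st()
```

```text
wrist ((583.2650756835938, -3.3590736389160156), (57.99232864379883, 57.6569709777832), 12.008153915405273) [280 195] [350 263]
side ((582.2005615234375, 6.901313781738281), (52.30038070678711, 67.26895141601562), 7.999534606933594) [298 234] [320 255]
exp [ 0.58466115 -0.00298802  0.054     ]
 t16.96 [ 0.5846 -0.003   0.18  ] F [0.7 0.5 1.1] w0.0851
```

View pics/w5.png

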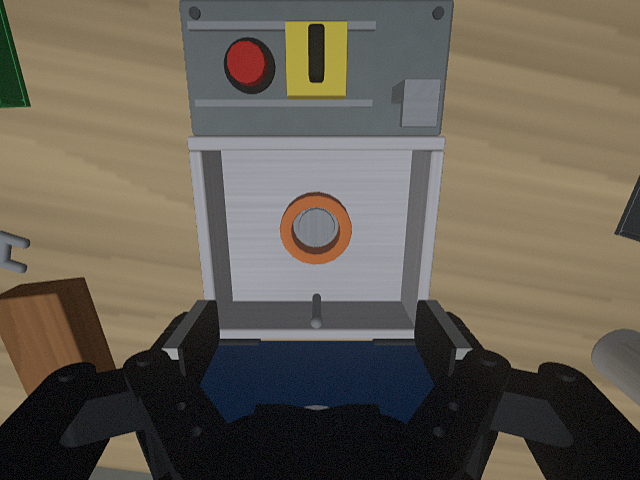

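View pics/s5.png

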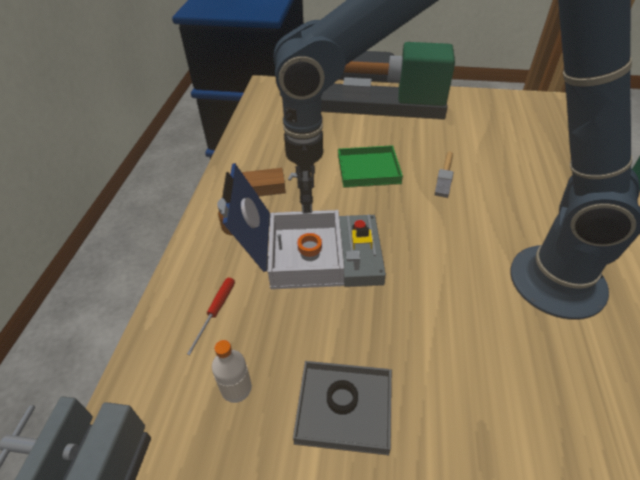

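Run:
```python
from h import *
p=[.5837,-.0032]
r.move_l(p+[.08],.25);r.move_l(p+[.033],.08);st()
r.move_gripper(0.04,40);o=st('grip')
r.move_l(p+[.06],.08);st();r.move_l(p+[.17],.2);st()
f=grab('side','s6')
grab('wrist','w6')
```

```text
t18.24 [ 0.5838 -0.0031  0.0329] F [ 0.5 -0.4 -0.1] w0.0854
grip t18.62 [ 0.5841 -0.0031  0.0341] F [-1.3 -0.6  5. ] w0.0590
 t19.11 [ 0.5839 -0.0033  0.0606] F [-0.4  0.  -1.6] w0.0589
 t19.81 [ 0.5827 -0.0034  0.1688] F [-0.8 -0.3 -1.7] w0.0590
```

View pics/s6.png

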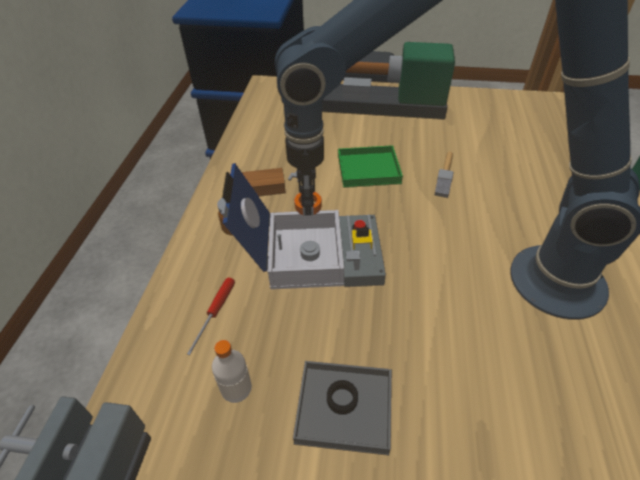

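View pics/w6.png

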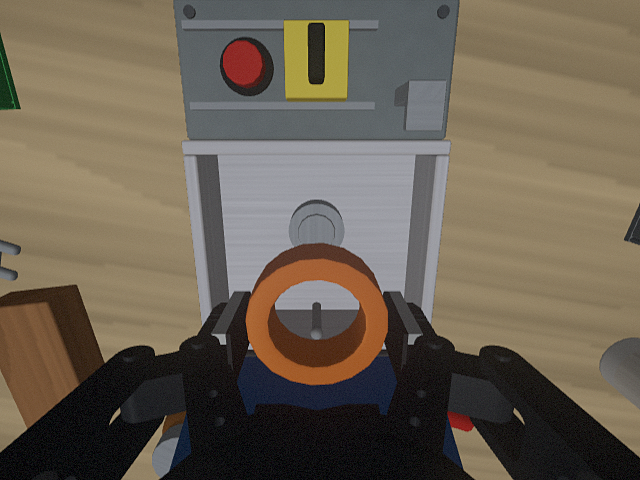

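Run:
```python
from h import *
q=list(Q(0,np.radians(12)))
r.move_l([.50,-.22,.17],.2);r.movep([.44,-.355,.17],q);st()
f=grab('wrist','w7')
c=blob(f,(45,120,40),(75,255,255));print(rect(f,c,.03),c.min(0),c.max(0))
```

```text
t21.86 [ 0.4403 -0.3546  0.1699] F [ 1.1 -1.  -1.4] w0.0589
((446.13885498046875, -365.209716796875), (134.46856689453125, 148.56973266601562), 12.542266845703125) [209 151] [391 302]
```

View pics/w7.png

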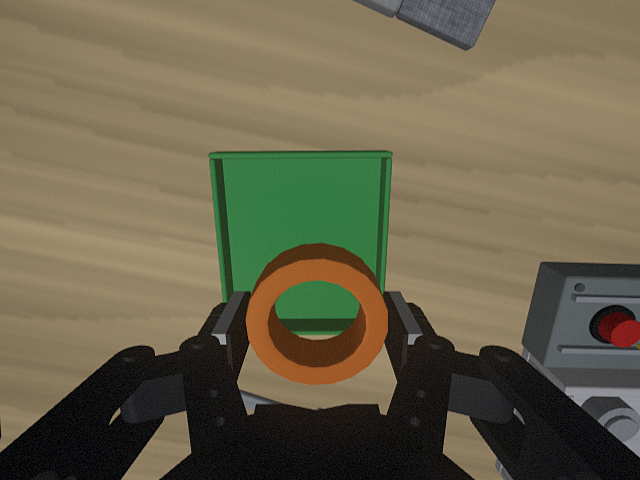

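Run:
```python
from h import *
f=grab('wrist')
P=plane(f,[[209,153],[391,151.5]],.03)[:,:2];d=P[1]-P[0];print(P,np.linalg.norm(d));d/=np.linalg.norm(d)
yaw=np.arctan2(-d[0],d[1]);n=np.array([np.cos(yaw),np.sin(yaw)]);c=P.mean(0)+n*.085;print(np.degrees(yaw),c, 'back wall row333:',plane(f,[[316,320],[316,333]],.03),plane(f,[[316,320]],.005))
s=grab('side');k=blob(s,(45,120,40),(75,255,255),(330,140,410,190));print(rect(s,k,.03))
```

```text
[[ 0.3982516  -0.45056966]
 [ 0.36600897 -0.30677925]] 0.1473610084201348
12.638578600523017 [ 0.4650707  -0.36007643] back wall row333: [[ 0.52898947 -0.33376843  0.03      ]
 [ 0.54265561 -0.33082402  0.03      ]] [[ 0.54321509 -0.33069857  0.005     ]]
((464.0174255371094, -352.7635498046875), (166.5251922607422, 143.15386962890625), 12.30246639251709)
```

Run:
```python
from h import *
p=[.465,-.358]
r.move_l(p+[.08],.2);r.move_l(p+[.02],.08);st()
for z in (.012,.010,.0085,.007,.0055,.004):
    r.move_l(p+[z],.03);o=st(z)
    if o['wrist_force'][2]>3: break
grab('side','s8')
```

```text
t23.52 [ 0.4654 -0.3582  0.0202] F [ 0.4  0.2 -0.6] w0.0593
0.012 t23.94 [ 0.4649 -0.3579  0.0118] F [-0.3  0.4 -0.3] w0.0591
0.01 t24.19 [ 0.4649 -0.358   0.0099] F [ 0.9  0.7 -0.1] w0.0587
0.0085 t24.44 [ 0.4649 -0.358   0.0085] F [-0.2  0.3 -0.7] w0.0590
0.007 t24.69 [ 0.4652 -0.3582  0.0072] F [-0.2  0.   1.2] w0.0589
0.0055 t24.94 [ 0.4653 -0.3582  0.0071] F [-3.4  2.  12.2] w0.0588
```

View pics/s8.png

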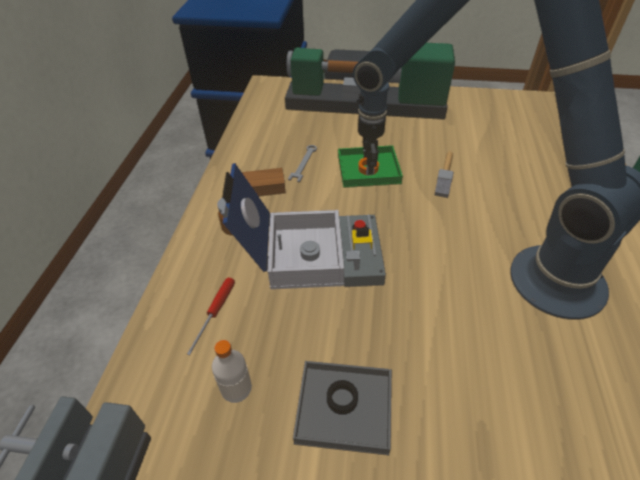

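Contact with the tray floor at TCP z 7.1 mm, as predicted (ring underside about 5 mm). The ring is in the tray at (369,166). Releasing.

Run:
```python
from h import *
p=[.465,-.358]
r.move_l(p+[.0075],.03)
r.move_gripper(.078);st()
r.move_l(p+[.06],.1);r.move_l(p+[.19],.2);st()
f=grab('wrist','w9');s=grab('side','s9')
c=blob(f,(5,150,60),(16,255,255));print('ring',rect(f,c,.027),c.min(0),c.max(0))
g=blob(f,(45,120,40),(75,255,255));print('tray',rect(f,g,.03))
```

```text
t25.57 [ 0.465  -0.358   0.0073] F [ 0.6 -0.9 -0.8] w0.0777
 t27.05 [ 0.4641 -0.3575  0.1886] F [-0.9 -0.1 -1.4] w0.0778
ring ((463.084716796875, -357.3255615234375), (59.59089279174805, 58.27616500854492), 33.21706771850586) [284 188] [347 251]
tray ((463.23638916015625, -361.77825927734375), (168.20912170410156, 148.57571411132812), 12.408370018005371)
```

View pics/w9.png

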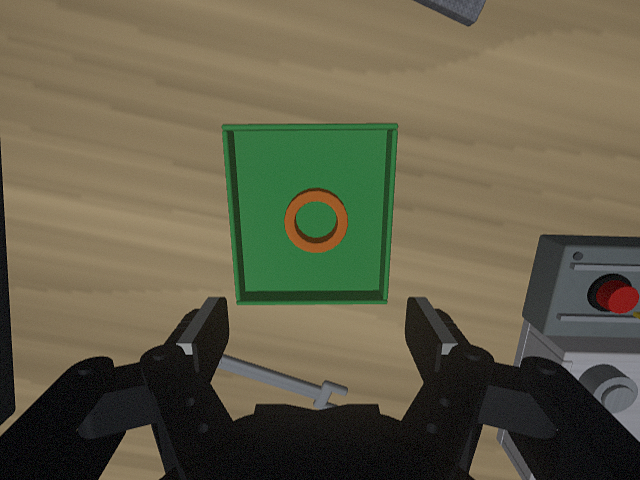

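View pics/s9.png

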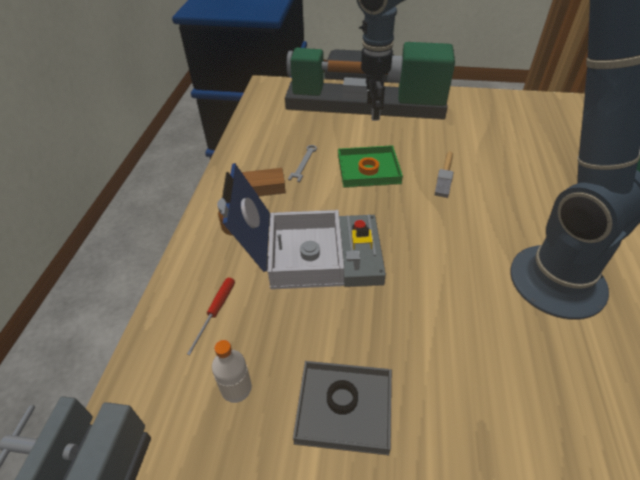

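The ring lies flat at the tray's centre (316,220 in the wrist view). In the side view the lid is open and the bystanders look unmoved.

Run:
```python
from h import *
r.sign_off();st()
```

```text
the job is handed in; nothing more can be done
the job is handed in; nothing more can be done
```

The orange ring is lying flat in the green tray, the lid is open past vertical, and I handed the job in at about 27 s of the 64 s allowed. Sign-off gives no verdict, so what follows rests on my own measurements.

- **Catch:** I gripped the tab and slid it left until it hit its end stop. It stopped moving and the force rose to about 15 N.
- **Button:** I pressed it to the bottom, where it stopped at about 51 mm above the bench with the force at 10 to 19 N. The lid popped up.
- **Lid:** I swung it past vertical with closed fingers. The later side views show it standing open. I judged that by eye and did not measure the angle.
- **Ring:** I gripped it at 59 mm opening and set it down until it touched the tray floor at the expected height. I released it only after contact. The last wrist picture puts its centre within about 5 mm of the tray's centre. It looks flat: the outline measures 59.6 by 58.3 mm against a true 60 mm.
- **Bystanders:** The scrap ring, bottle, wrench, screwdriver, offcut and brush look unmoved in the side views. The open lid hides most of the jar there, so I could not confirm it the same way.

**Disagreements:**
- The catch's stop came about 1.7 mm short of my first mould estimate in y, so I shifted the mould origin by that amount.
- The wrist camera read the button about 3.5 mm nearer the robot than the model did. I aimed the press 3 mm nearer to allow for it.
- The views of the tray differed by up to about 10 mm, well inside the tolerance.

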